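Wedge the marble board level

TASK

The hinged marble board droops at its front edge. Take the wooden door wedge, lay it flat on the shelf and push it thin end first under the foot at the middle of that edge until the board is up level against its stops and the wedge is jammed firmly in place, well tighter than the board's weight alone makes it, but without forcing it. Let the wedge do the lifting: do not press on or lift the board with the gripper, do not disturb the mug, jar, dish and ball, and leave the wedge there.

Things in the scene. Friction and masses are not known exactly. Their poses are not given: they have to be found in the camera images.
- foot_mark (a point): Where the foot is: fixed point on the frame's centre line, 25 mm above the shelf, in plan at the foot's middle. x points into the frame (the way to push the wedge), y across, z up. The foot is a round-bottomed bar, 8 mm radius, 40 mm long in y, screwed in or out by an unknown amount: its underside is 20 to 30 mm above the shelf with the board level, 7 to 17 mm with it down.
- frame: Fixed plywood frame; origin on the shelf 25 mm below foot_mark, same axes. Side cheeks at y = +-123 to 137 mm, x = -15 to 210 mm, and a back batten, 53 mm high; a steel stop lip over each front corner of the board; low rests at y = +-105 to 123 mm. Open at the front; between the rests the wedge slides on the bare shelf.
- board: Wooden marble board, 205 x 240 x 14 mm, 0.3 kg. Origin inside it over the foot, 38 mm up when level; hinged along its back edge, 190 mm behind (+x). z is up when level, against the stops; it starts 0.07 rad drooped. Front edge 11 mm in front of the foot; level, its underside is 31 mm and its top 45 mm above the shelf. The stops are stiff; more than 22 N between wedge and foot does damage.
- wedge_grip (a point): Centre of the thick end block (44 x 40 x 33 mm) of the loose wooden door wedge, 16.5 mm above its flat underside. x points to the thin end, y across, z up. The wedge is 160 mm long, 40 mm wide, 70 g; the block ends 22 mm behind this point and 22 mm ahead; from there the top slopes straight down over 116 mm to the thin end, 4 mm high.
- wedge: The same wedge; origin at the centre of its underside, 58 mm ahead of wedge_grip. It stays where it is jammed. Sliding it takes under 1 N of push, raising the board 1 to 5 N; once the board is on its stops the push climbs steeply. About 16 N of level push jams it firmly; past 25 N it is forced.
- mug: Bystander: white ceramic mug, 80 mm wide, 90 mm high; origin under its centre.
- jar: Bystander: clear plastic jar with screw cap, 68 mm wide, 100 mm high; origin under its centre.
- dish: Bystander: brass-toned dish, 130 mm wide, 32 mm high; origin under its centre.
- ball_center (a point): Bystander: centre of a yellow ball, 38 mm, lying in the dish.

How it is judged:
By the outcome, as a careful person would: the job done as asked, in the order asked, and still so for the second after the job is handed in, with the robot touching nothing.
It also fails if it takes over 64 s, if anything falls off the work surface, if the arm or the gripper's body presses on something with over 40 N, if the wrist force passes 120 N, or if a joint passes its speed limit or range.

ROBOT

A 7-joint arm with a two-finger parallel gripper is mounted at the origin on the work surface. World frame = base frame: x ahead of the robot, y to its left, z up, the work surface at z = 0. Lengths are in m, angles in degrees, forces in N, time in s.
With the tool pointing down it reaches from about 0.425 to 1.025 m from the base axis. Payload 3.6 kg.
Tool frame: the origin (TCP) lies between the finger pads; the fingertips stand 22 mm ahead of it and the grasp point (between the pads) lies 3 mm ahead of it; z points along the fingers, y is the line along which they close (so a half turn about z gives the same grasp; the last joint's range is limited). The gripper opens to 85 mm and grips with 20 to 120 N. Pads are 22 mm wide; open, the fingers measure 114 mm over their backs; the gripper's body (76 mm by 85 mm) begins 54 mm behind the grasp point. The pads swing forward as they close: fully open they stand 13 mm farther back than shut.
Start: joints at [-81.331, 33.873, 2.773, 92.16, -1.908, 54.013, -1.931], TCP at [0.176, 0.703, 0.253] pointing down, gripper open.
Joint ranges: [-153.93, 153.93], [-27.13, 128.08], [-72.61, 78.16], [10.71, 143.7], [-87.88, 267.88], [4.46, 118.87], [-176.78, 176.78]. Speed limits (degrees/s): [147.25, 147.25, 180, 180, 180, 180, 180].

INTERFACE

Orientations are given as a 3x3 rotation matrix whose columns are the frame's x, y, z axes.
In Python, from rig import sensors, vision, close_job gives the robot as it stands. The module is installed in compiled form; this text tells all that it offers.
- The arm moves only by the tool step_arm, never from a script. Its argument "targets" is a list of rows, each a list of 2 entries, a list of its own where there are three numbers: the shift along the tool's x, y, z as a fraction of full scale, then the turn, a rotation vector about the tool's x, y, z as a fraction of full scale. In form: [[[x, y, z], [ax, ay, az]], ...]. A call has 1 to 8 rows; each row shifts and turns the commanded pose from where the row before left it, along the tool's axes as they then stand; what a row does not reach is not made up. Full scale, the value 1, is 0.025 m for a shift and 6 degrees for a turn. A row lasts 1/12 s, in which the tool goes at most 41.7 mm and 7.16 degrees, less where a joint would pass 70% of its speed; a pose out of reach is approached as far as the arm can. A call with a number of a shift or a turn outside -1 to 1 is refused whole. A call with a gripper value outside its range is refused whole. "gripper" is the gripper command: -1 is shut, 1 is fully open, values between are in proportion, set as the call begins (left out, the last holds). The fingers move at their own pace and stop on an object; "newtons" is the grip in N (left out, the last holds). Time passes only in rows, so rows that do not move let the fingers close. It gives the time, the measured TCP pose, the force, the opening and the grip force at its end, in the units of the state.
- sensors.sense(): the state, without advancing time (a new reading comes with each control period).
- vision.get_image(name): name is "side" or "top" or "wrist"; returns a dict with "color" (420x560x3 uint8, blue, green, red), "depth" (420x560 float32, m along the optical axis (not along the pixel's ray), 0 where there is no reading), "camera_matrix" (3x3 intrinsics, pixels), "origin" and "rotation" of the camera in the world; the wrist camera has in their place "T_tool_cam" (4x4, takes a point from camera to tool coordinates, whose origin is the TCP and whose axes are the flange's). Camera axes: x right, y up, looking along -z (the intrinsics and any distortion apply to the point x, -y, -z); pixel columns grow to the right and rows downward; lengths in m; the calibration is good to about 2 mm. A picture is of the moment at which its call begins: read the wrist's pose just before it.
- close_job(): hands the job in; it is judged then, once.
The state is a dict: "t": time; "joint_positions": joint angles; "joint_vel": joint speeds; "joint_efforts": joint torques, N m; "eef_pos": TCP position; "eef_rot": TCP orientation; "contact_force": force on the tool from outside, world axes, zero at the start; "wrist_torque": the same for the moment, N m; "grip_width": finger opening in m; "grip_force": force on a finger pad.
Only numpy, scipy, OpenCV 4.12 (cv2) and the standard library are available. Lean on these libraries where they do the work, as an engineer would, in place of code of your own. Each camera call takes 0.05 s, during which the arm holds its last target. There are 200 camera calls.

## Working session

There is one attempt and no reset: what is moved stays moved. The work goes in short steps, Python scripts to look and compute and a tool call to move; the robot and the scene stay as the last step left them, time stands still between calls to the robot, and variables do not carry over. Pictures are saved under pics/ and viewed, at most 10 in all, crops included, and the job is handed in when it is done.

Besides the shell and the picture viewer there is one more tool, called after "Request:" as name([rows], argument=value, ...), one row to a line, values as JSON. step_arm: Moves the arm, as the interface text tells. Shift numbers are shares of 0.025 m and turn numbers shares of 6 degrees, none past 1 either way. Its arguments: {"type":"object","properties":{"targets":{"type":"array","items":{"type":"array"}},"gripper":{"type":"number"},"newtons":{"type":"number"}},"required":["targets"]}

```bash
mkdir -p pics; cat > h.py <<'E'
import numpy as np, cv2
from rig import sensors, vision
def get(n):
    s=sensors.sense(); im=vision.get_image(n)
    if n=="wrist":
        T=np.array(im["T_tool_cam"]); R=np.array(s["eef_rot"]); p=np.array(s["eef_pos"])
        im["rotation"]=R@T[:3,:3]; im["origin"]=R@T[:3,3]+p
    return im
def pts(im):
    K=np.array(im["camera_matrix"]); d=im["depth"]; v,u=np.mgrid[:d.shape[0],:d.shape[1]]
    c=np.stack([(u-K[0,2])/K[0,0]*d,-(v-K[1,2])/K[1,1]*d,-d],-1)
    return c@np.array(im["rotation"]).T+np.array(im["origin"])
def ray(im,u,v,z):
    K=np.array(im["camera_matrix"]); r=np.array(im["rotation"])@np.array([(u-K[0,2])/K[0,0],-(v-K[1,2])/K[1,1],-1])
    o=np.array(im["origin"]); return o+r*(z-o[2])/r[2]
E
python3 - <<'E'
from h import *
for n in ("top","side"):
    im=get(n); cv2.imwrite(f"pics/{n}1.png",im["color"]); print(n,im["origin"],im["rotation"],im["camera_matrix"])
    np.savez(f"{n}1.npz",**im)
s=sensors.sense(); print(s)
E
```

```text
top [ 0.50044682 -0.01444206  1.0536921 ] [[ 0.02416794  0.99705249 -0.07281655]
 [-0.99969845  0.02442051  0.00258011]
 [ 0.00435073  0.07273223  0.99734201]] [[403.76794261   0.         272.2889111 ]
 [  0.         403.76794261 215.28871186]
 [  0.           0.           1.        ]]
side [ 0.07927959 -0.71096915  0.85652956] [[ 0.82449762  0.38076176 -0.41859783]
 [-0.56583712  0.5621609  -0.60316123]
 [ 0.0056586   0.7341632   0.67894947]] [[513.84085534   0.         278.29330246]
 [  0.         513.84085534 200.2513348 ]
 [  0.           0.           1.        ]]
{'t': 0.1, 'joint_positions': array([-81.33229046,  33.92129152,   2.76691963,  92.22815389,
        -1.90698412,  54.01192405,  -1.93170877]), 'joint_vel': array([-0.11584768, -0.07015334, -0.04758819, -0.04765407,  0.02685498,
       -0.05556489,  0.04961865]), 'joint_efforts': array([ 4.17322124e-03, -5.50000012e+01,  1.55289397e+00, -1.98825270e+01,
        9.70858295e-03,  3.83453778e-03, -1.61166031e-05]), 'eef_pos': array([0.1755147 , 0.70272103, 0.25225045]), 'eef_rot': array([[-9.70211535e-01,  2.42259038e-01, -3.69774054e-04],
       [ 2.42259290e-01,  9.70209526e-01, -1.97798951e-03],
       [-1.20427526e-04, -2.00864944e-03, -9.99997975e-01]]), 'contact_force': array([ 0.08860866, -0.35793776,  0.35954315]), 'wrist_torque': array([ 0.01016309,  0.01311029, -0.02958155]), 'grip_force': 0.0, 'grip_width': 0.08544699131715539}
```

View pics/top1.png

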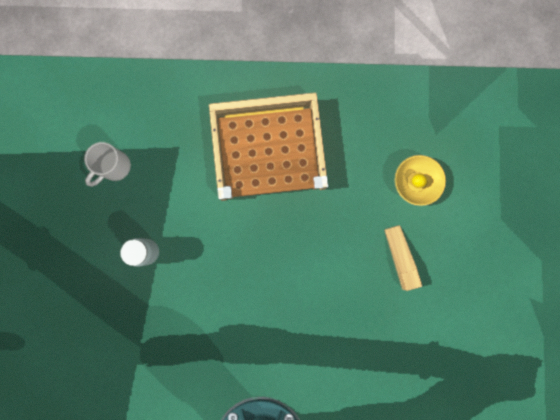

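View pics/side1.png

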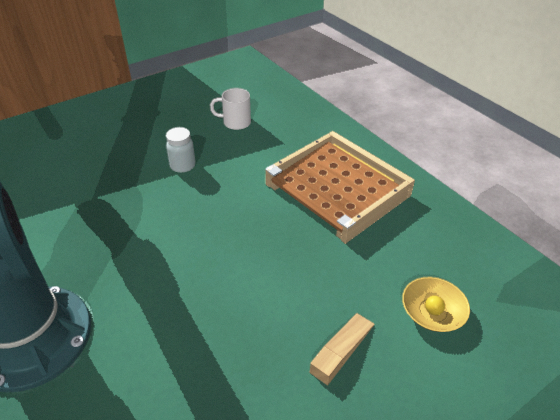

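The top view shows the frame at about (268,145), open toward the robot, with the stop lips at (224,192) and (320,182). The wedge runs from its thin end at (393,230) to its thick block at (411,285), and the dish is at (420,180). The side view confirms that the block (325,365) is the end nearer the robot.

```bash
python3 - <<'E'
from h import *
im=dict(np.load("top1.npz")); P=pts(im); hsv=cv2.cvtColor(im["color"],cv2.COLOR_BGR2HSV)
def R(m): return cv2.minAreaRect(m[:,:2].astype(np.float32)*1000)
def reg(x0,x1,y0,y1):
    m=np.zeros(hsv.shape[:2],bool); m[y0:y1,x0:x1]=1; return m
ng=~((hsv[...,0]>60)&(hsv[...,0]<100))
tab=P[300:330,300:330].reshape(-1,3); print("table z",np.median(tab[:,2]))
w=reg(375,430,215,300)&(hsv[...,0]<30)&(hsv[...,1]>50)&(hsv[...,2]>90)
W=P[w]; print("wedge n",w.sum(),"z",np.percentile(W[:,2],[2,50,98]))
c,_,_=cv2.minAreaRect(np.argwhere(w)[:,::-1].astype(np.float32)),0,0; box=cv2.boxPoints(c); print("wedge px",box)
for z in (.004,.033): print([ray(im,*b,z)[:2].round(4) for b in box])
top=W[W[:,2]>.029]; print("block top",R(top),top.mean(0)); print("all",R(W))
# frame, cheeks: height .045-.06
f=reg(195,340,80,210)&(P[...,2]>.048)&(P[...,2]<.062); F=P[f]; r=R(F); print("frame",r,cv2.boxPoints(r)/1000, np.median(F[:,2]))
fc=reg(195,340,80,210)&(hsv[...,0]<35)&(hsv[...,1]>30)
r=cv2.minAreaRect(np.argwhere(f)[:,::-1].astype(np.float32)); print(cv2.boxPoints(r))
# side-camera
s=dict(np.load("side1.npz")); Q=pts(s); q=Q.reshape(-1,3)
c0=np.array(r[0]); 
m=(q[:,2]>.046)&(q[:,2]<.062)&(np.hypot(q[:,0]-F[:,0].mean(),q[:,1]-F[:,1].mean())<.2); r=R(q[m]); print("side frame",r,cv2.boxPoints(r)/1000)
m=(q[:,2]>.028)&(q[:,2]<.038)&(np.hypot(q[:,0]-W[:,0].mean(),q[:,1]-W[:,1].mean())<.1); r=R(q[m]); print("side block",r,q[m].mean(0))
E
```

```text
table z -0.0003435254331305426
wedge n 1196 z [-0.00087614  0.02158776  0.03555768]
wedge px [[383.77838 229.52974]
 [402.75134 223.69191]
 [421.86487 285.81085]
 [402.8919  291.64868]]
[array([ 0.547 , -0.3082]), array([ 0.5635, -0.3576]), array([ 0.4043, -0.4071]), array([ 0.3882, -0.3581])]
[array([ 0.5457, -0.3001]), array([ 0.5617, -0.3481]), array([ 0.4069, -0.3962]), array([ 0.3913, -0.3486])]
block top ((480.0069274902344, -212.09469604492188), (390.42645263671875, 74.19213104248047), 73.33629608154297) [ 0.43036843 -0.36124371  0.05125357]
all ((452.3247985839844, -210.5546875), (161.95611572265625, 369.9644470214844), 9.855118751525879)
frame ((750.8448486328125, -1.4234771728515625), (243.42312622070312, 274.6148376464844), 7.649527549743652) [[ 0.611939    0.11846061]
 [ 0.6484938  -0.1537104 ]
 [ 0.88975066 -0.12130757]
 [ 0.85319585  0.15086344]] 0.05298240425040812
[[208.23743 104.16072]
 [317.13123  92.19438]
 [327.5202  186.73405]
 [218.6264  198.7004 ]]
side frame ((751.857177734375, -1.84014892578125), (246.9580078125, 278.3136291503906), 8.05910873413086) [[ 0.61008865  0.11863126]
 [ 0.6491067  -0.15693374]
 [ 0.89362574 -0.12231155]
 [ 0.85460764  0.15325345]]
side block ((434.5360107421875, -366.82965087890625), (72.73591613769531, 40.18617248535156), 17.339597702026367) [ 0.42830448 -0.36890669  0.03170425]
```

```bash
cat > plan.py <<'E'
import sys; from h import *
from scipy.spatial.transform import Rotation as Ro
# constant row, repeated N times, from the measured pose to (x,y,z) with tool x at yaw, pointing down
x,y,z,yaw=map(float,sys.argv[1:5])
s=sensors.sense(); R=np.array(s["eef_rot"]); p=np.array(s["eef_pos"])
c,q=np.cos(np.radians(yaw)),np.sin(np.radians(yaw)); G=np.array([[c,q,0],[q,-c,0],[0,0,-1]])
w=Ro.from_matrix(R.T@G).as_rotvec()
d=np.array([x,y,z])-p; N=int(sys.argv[5]) if len(sys.argv)>5 else 1
while True:
    M=sum(R@Ro.from_rotvec(w*k/N).as_matrix() for k in range(N)); t=np.linalg.solve(M,d)/.025; a=np.degrees(w)/6/N
    if max(abs(t).max(),abs(a).max())<=1: break
    N+=1
print("N",N,"shift",t.round(3),"turn",a.round(3),"t",s["t"],"F",s["contact_force"].round(2),"pos",p.round(4))
E
python3 plan.py .58 0 .26 90
```

```text
N 35 shift [-0.985 -0.159 -0.008] turn [-0.     0.     0.362] t 0.1 F [ 0.09 -0.36  0.36] pos [0.1755 0.7027 0.2523]
```

Request:
step_arm([
  [[-0.98,-0.16,0],[0,0,0.36]],
  [[-0.98,-0.16,0],[0,0,0.36]],
  [[-0.98,-0.16,0],[0,0,0.36]],
  [[-0.98,-0.16,0],[0,0,0.36]],
  [[-0.98,-0.16,0],[0,0,0.36]],
  [[-0.98,-0.16,0],[0,0,0.36]],
  [[-0.98,-0.16,0],[0,0,0.36]],
  [[-0.98,-0.16,0],[0,0,0.36]],
])

```text
t: 0.77
eef_pos: [0.3464, 0.6009, 0.2527]
eef_rot: [[-0.853, 0.521, -0.0], [0.521, 0.853, -0.001], [-0.0, -0.001, -1.0]]
contact_force: [0.7, 0.1, -0.0]
grip_width: 0.0854
grip_force: 0.0
```

Request:
step_arm([
  [[-0.98,-0.16,0],[0,0,0.36]],
  [[-0.98,-0.16,0],[0,0,0.36]],
  [[-0.98,-0.16,0],[0,0,0.36]],
  [[-0.98,-0.16,0],[0,0,0.36]],
  [[-0.98,-0.16,0],[0,0,0.36]],
  [[-0.98,-0.16,0],[0,0,0.36]],
  [[-0.98,-0.16,0],[0,0,0.36]],
  [[-0.98,-0.16,0],[0,0,0.36]],
])

```text
t: 1.43
eef_pos: [0.4781, 0.4534, 0.2528]
eef_rot: [[-0.66, 0.751, -0.0], [0.751, 0.66, -0.001], [-0.0, -0.001, -1.0]]
contact_force: [0.1, 0.4, 0.5]
grip_width: 0.0849
grip_force: 0.0
```

Request:
step_arm([
  [[-0.98,-0.16,0],[0,0,0.36]],
  [[-0.98,-0.16,0],[0,0,0.36]],
  [[-0.98,-0.16,0],[0,0,0.36]],
  [[-0.98,-0.16,0],[0,0,0.36]],
  [[-0.98,-0.16,0],[0,0,0.36]],
  [[-0.98,-0.16,0],[0,0,0.36]],
  [[-0.98,-0.16,0],[0,0,0.36]],
  [[-0.98,-0.16,0],[0,0,0.36]],
])

```text
t: 2.1
eef_pos: [0.56, 0.2734, 0.2529]
eef_rot: [[-0.407, 0.913, -0.001], [0.913, 0.407, -0.0], [-0.0, -0.001, -1.0]]
contact_force: [-0.2, 0.2, -0.5]
grip_width: 0.0853
grip_force: 0.0
```

Request:
step_arm([
  [[-0.98,-0.16,0],[0,0,0.36]],
  [[-0.98,-0.16,0],[0,0,0.36]],
  [[-0.98,-0.16,0],[0,0,0.36]],
  [[-0.98,-0.16,0],[0,0,0.36]],
  [[-0.98,-0.16,0],[0,0,0.36]],
  [[-0.98,-0.16,0],[0,0,0.36]],
  [[-0.98,-0.16,0],[0,0,0.36]],
  [[-0.98,-0.16,0],[0,0,0.36]],
])

```text
t: 2.77
eef_pos: [0.5848, 0.0772, 0.253]
eef_rot: [[-0.118, 0.993, -0.001], [0.993, 0.118, -0.0], [-0.0, -0.001, -1.0]]
contact_force: [0.4, -0.2, 0.3]
grip_width: 0.0854
grip_force: 0.0
```

Request:
step_arm([
  [[-0.98,-0.16,0],[0,0,0.36]],
  [[-0.98,-0.16,0],[0,0,0.36]],
  [[-0.98,-0.16,0],[0,0,0.36]],
  [[0,0,0],[0,0,0]],
])

```text
t: 3.1
eef_pos: [0.5778, -0.0026, 0.2534]
eef_rot: [[0.003, 1.0, -0.001], [1.0, -0.003, -0.004], [-0.004, -0.001, -1.0]]
contact_force: [0.2, -0.4, 0.9]
grip_width: 0.0853
grip_force: 0.0
```

```bash
python3 - <<'E'
from h import *
im=get("wrist"); im=get("wrist"); np.savez("wrist1.npz",**im); cv2.imwrite("pics/wrist1.png",im["color"]); print(im["origin"],im["rotation"])
E
python3 plan.py .421 -.369 .13 17.3
```

```text
[0.57801829 0.0686403  0.37373927] [[ 9.99997567e-01 -1.39758311e-03  1.70675478e-03]
 [ 8.86035353e-04  9.63017469e-01  2.69437507e-01]
 [-2.02019597e-03 -2.69435339e-01  9.63016364e-01]]
N 17 shift [-0.999  0.196  0.29 ] turn [-0.     0.     0.715] t 3.2 F [0.24 0.64 0.57] pos [0.5787 0.003  0.2531]
```

View pics/wrist1.png

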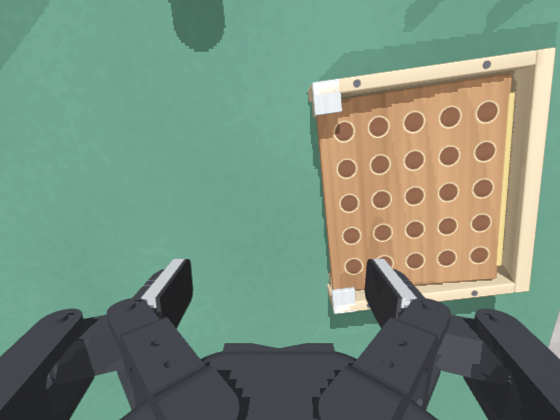

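The wrist view shows the whole frame. The lips are at (327,97) and (343,300), the cheeks run to (550,55) and (528,288), and the front edge runs from (312,95) to (332,300).

```bash
python3 - <<'E'
from h import *
im=dict(np.load("wrist1.npz")); P=pts(im); hsv=cv2.cvtColor(im["color"],cv2.COLOR_BGR2HSV)
reg=np.zeros(P.shape[:2],bool); reg[40:320,300:558]=1
print("table",np.median(P[100:250,100:280,2]))
m=reg&(P[...,2]>.049)&(P[...,2]<.06); m=cv2.morphologyEx(m.astype(np.uint8),cv2.MORPH_OPEN,np.ones((3,3)))>0
m[250:,360:450]=m[250:,360:450]  # finger is high, excluded by z
F=P[m]; r=cv2.minAreaRect(F[:,:2].astype(np.float32)*1000); b=cv2.boxPoints(r)/1000; print(r,b.round(4),np.median(F[:,2]))
# lips: white
w=reg&(hsv[...,1]<60)&(hsv[...,2]>170); n,l,st,ce=cv2.connectedComponentsWithStats(w.astype(np.uint8))
for i in range(1,n):
    if st[i,4]>100:
        q=P[(l==i)]; print("lip",st[i],np.median(q[:,2]),cv2.minAreaRect(q[:,:2].astype(np.float32)*1000))
# cheek outer edge line fits: per column first/last mask row
e=[]
for name,f in (("up",np.argmax),("dn",None)):
    pt=[]
    for u in range(345,515,5):
        rows=np.flatnonzero(m[:,u]); 
        if len(rows)>4: pt.append(ray(im,u,rows[0]-.5 if name=="up" else rows[-1]+.5,.053)[:2])
    pt=np.array(pt,np.float32); v=cv2.fitLine(pt,cv2.DIST_HUBER,0,.001,.001).ravel(); v[:2]*=np.sign(v[0]); print(name,len(pt),v,np.degrees(np.arctan2(v[1],v[0]))); e.append(v)
d=e[0][:2]+e[1][:2]; d/=np.linalg.norm(d); nrm=np.array([-d[1],d[0]])
print("yaw",np.degrees(np.arctan2(d[1],d[0])),"width",(e[0][2:]-e[1][2:])@nrm,"centre offset",.5*(e[0][2:]+e[1][2:])@nrm)
s=F[:,:2]@d; print("along",np.percentile(s,[0,.5,1,2,99,100]))
# board front edge
bo=reg&(hsv[...,0]<20)&(hsv[...,1]>90)&(P[...,2]<.047)&(P[...,2]>.015); B=P[bo]; print("board along",np.percentile(B[:,:2]@d,[0,.5,2,5]))
E
```

```text
table 0.00017372510869062552
((750.74560546875, -1.4197998046875), (243.60035705566406, 274.1226501464844), 7.7144775390625) [[ 0.6116  0.1181]
 [ 0.6484 -0.1536]
 [ 0.8898 -0.1209]
 [ 0.853   0.1508]] 0.05258069555531769
lip [ 312   47  244  254 9020] 0.05252463117631348 ((756.20556640625, -15.598663330078125), (330.8169860839844, 319.56036376953125), 7.638716220855713)
lip [374 259  42  49 554] 0.2707774245508945 ((672.4735717773438, -40.683982849121094), (6.163536071777344, 147.1180877685547), 43.39324951171875)
lip [330 287  40  27 771] 0.05266479706235078 ((640.7841186523438, -53.125823974609375), (45.791664123535156, 270.1283264160156), 17.64816665649414)
up 34 [0.9911603  0.13266993 0.724777   0.13304047] 7.6239038
dn 34 [ 0.4042026  -0.91466945  0.750378   -0.00727826] -66.15883
yaw -29.267462 width 0.10989062 centre offset 0.4154463
along [0.47638796 0.48239965 0.4851497  0.48915428 0.8206864  0.83112491]
board along [0.49885724 0.51148325 0.522878   0.53705115]
```

Request:
step_arm([
  [[-1,0.2,0.28],[0,0,0.72]],
  [[-1,0.2,0.28],[0,0,0.72]],
  [[-1,0.2,0.28],[0,0,0.72]],
  [[-1,0.2,0.28],[0,0,0.72]],
  [[-1,0.2,0.28],[0,0,0.72]],
  [[-1,0.2,0.28],[0,0,0.72]],
  [[-1,0.2,0.28],[0,0,0.72]],
  [[-1,0.2,0.28],[0,0,0.72]],
])

```text
t: 3.87
eef_pos: [0.5682, -0.1954, 0.1966]
eef_rot: [[0.562, 0.827, 0.0], [0.827, -0.562, 0.001], [0.001, -0.0, -1.0]]
contact_force: [-0.0, -0.5, 0.1]
grip_width: 0.0851
grip_force: 0.0
```

Request:
step_arm([
  [[-1,0.2,0.28],[0,0,0.72]],
  [[-1,0.2,0.28],[0,0,0.72]],
  [[-1,0.2,0.28],[0,0,0.72]],
  [[-1,0.2,0.28],[0,0,0.72]],
  [[-1,0.2,0.28],[0,0,0.72]],
  [[-1,0.2,0.28],[0,0,0.72]],
  [[-1,0.2,0.28],[0,0,0.72]],
  [[0,0,0],[0,0,0]],
])

```text
t: 4.53
eef_pos: [0.4594, -0.3418, 0.1472]
eef_rot: [[0.905, 0.425, -0.004], [0.425, -0.905, -0.001], [-0.004, -0.001, -1.0]]
contact_force: [-0.6, -0.7, 0.3]
grip_width: 0.0856
grip_force: 0.0
```

```bash
python3 - <<'E'
from h import *
im=get("wrist"); im=get("wrist"); np.savez("wrist2.npz",**im); cv2.imwrite("pics/wrist2.png",im["color"])
P=pts(im); hsv=cv2.cvtColor(im["color"],cv2.COLOR_BGR2HSV)
w=(hsv[...,0]<30)&(hsv[...,1]>50)&(hsv[...,2]>90)&(P[...,2]>-.01)&(P[...,2]<.045)&(np.hypot(P[...,0]-.47,P[...,1]+.35)<.13)
W=P[w]; print(w.sum(),"all",cv2.minAreaRect(W[:,:2].astype(np.float32)*1000))
T=W[(W[:,2]>.031)&(W[:,2]<.036)]; print("block",len(T),cv2.minAreaRect(T[:,:2].astype(np.float32)*1000), np.percentile(W[:,2],99))
E
python3 plan.py .421 -.369 .13 17.3
```

```text
8487 all ((471.62518310546875, -357.7936096191406), (170.5033416748047, 46.316162109375), 17.233428955078125)
block 2446 ((427.4644775390625, -368.318115234375), (58.48067855834961, 40.09434127807617), 17.078170776367188) 0.03424083791631361
N 3 shift [-0.684  0.15   0.236] turn [-0.005  0.001  0.461] t 4.6333 F [0.82 0.1  0.38] pos [ 0.4638 -0.3387  0.1477]
```

View pics/wrist2.png

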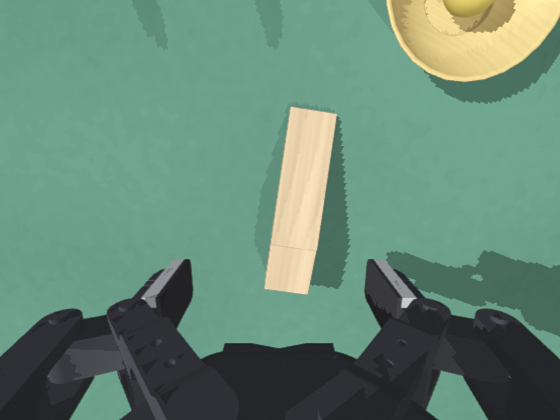

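The wrist view shows the wedge squarely. The block corners are at (265,290) and (307,294), the seam runs from (271,244) to (316,250), and the thin end is at about (314,110). The dish is clear of the fingers.

```bash
python3 - <<'E'
from h import *
im=dict(np.load("wrist2.npz"))
for u,v,z in ((286,292,.033),(293.5,247,.033),(314,110,.004),(289.7,269.5,.033)): print(ray(im,u,v,z).round(4))
E
python3 plan.py .4205 -.370 .1 17.1 4
```

```text
[ 0.399 -0.377  0.033]
[ 0.4415 -0.3637  0.033 ]
[ 0.5525 -0.3302  0.004 ]
[ 0.4207 -0.3702  0.033 ]
N 4 shift [-0.52   0.124  0.477] turn [-0.003  0.001  0.354] t 4.6333 F [0.82 0.1  0.38] pos [ 0.4638 -0.3387  0.1477]
```

Request:
step_arm([
  [[-0.52,0.12,0.48],[0,0,0.35]],
  [[-0.52,0.12,0.48],[0,0,0.35]],
  [[-0.52,0.12,0.48],[0,0,0.35]],
  [[-0.52,0.12,0.48],[0,0,0.35]],
  [[0,0,0],[0,0,0]],
  [[0,0,0],[0,0,0]],
])

```text
t: 5.13
eef_pos: [0.4216, -0.369, 0.1]
eef_rot: [[0.955, 0.298, 0.0], [0.298, -0.955, 0.002], [0.001, -0.002, -1.0]]
contact_force: [0.3, -0.2, 0.4]
grip_width: 0.0855
grip_force: 0.0
```

```bash
python3 plan.py .4205 -.370 .031 17.1 5
```

```text
N 5 shift [-0.011  0.005  0.552] turn [-0.003 -0.001  0.008] t 5.1333 F [ 0.35 -0.24  0.41] pos [ 0.4216 -0.369   0.1   ]
```

Request:
step_arm([
  [[0,0,0.55],[0,0,0]],
  [[0,0,0.55],[0,0,0]],
  [[0,0,0.55],[0,0,0]],
  [[0,0,0.55],[0,0,0]],
  [[0,0,0.55],[0,0,0]],
  [[0,0,0],[0,0,0]],
  [[0,0,0],[0,0,0]],
])

```text
t: 5.72
eef_pos: [0.4223, -0.3692, 0.0317]
eef_rot: [[0.954, 0.298, 0.001], [0.298, -0.954, 0.001], [0.002, -0.001, -1.0]]
contact_force: [-0.1, -0.3, 0.5]
grip_width: 0.0856
grip_force: 0.0
```

Request:
step_arm([
  [[0,0,0],[0,0,0]],
  [[0,0,0],[0,0,0]],
  [[0,0,0],[0,0,0]],
  [[0,0,0],[0,0,0]],
  [[0,0,0],[0,0,0]],
  [[0,0,0],[0,0,0]],
  [[0,0,0],[0,0,0]],
  [[0,0,0],[0,0,0]],
], gripper=-1, newtons=40)

```text
t: 6.38
eef_pos: [0.4209, -0.3707, 0.0324]
eef_rot: [[0.955, 0.295, 0.001], [0.295, -0.955, -0.0], [0.001, 0.001, -1.0]]
contact_force: [-1.1, 1.1, 7.4]
grip_width: 0.0391
grip_force: 41.7
```

Request:
step_arm([
  [[0,0,-0.5],[0,0,0]],
  [[0,0,-0.7],[0,0,0]],
  [[0,0,-0.6],[0,0,0]],
  [[0,0,0],[0,0,0]],
])

```text
t: 6.72
eef_pos: [0.4211, -0.3715, 0.0787]
eef_rot: [[0.955, 0.295, 0.003], [0.295, -0.955, -0.003], [0.002, 0.004, -1.0]]
contact_force: [0.6, -0.8, -0.9]
grip_width: 0.0392
grip_force: 40.9
```

```bash
python3 plan.py .4685 -.0396 .08 7.7 16
```

```text
N 16 shift [ 0.299 -0.784 -0.005] turn [ 0.002 -0.001  0.099] t 6.7167 F [ 0.59 -0.82 -0.89] pos [ 0.4211 -0.3715  0.0787]
```

Request:
step_arm([
  [[0.3,-0.78,0],[0,0,0.1]],
  [[0.3,-0.78,0],[0,0,0.1]],
  [[0.3,-0.78,0],[0,0,0.1]],
  [[0.3,-0.78,0],[0,0,0.1]],
  [[0.3,-0.78,0],[0,0,0.1]],
  [[0.3,-0.78,0],[0,0,0.1]],
  [[0.3,-0.78,0],[0,0,0.1]],
  [[0.3,-0.78,0],[0,0,0.1]],
])

```text
t: 7.38
eef_pos: [0.4373, -0.203, 0.076]
eef_rot: [[0.977, 0.214, -0.001], [0.214, -0.977, 0.0], [-0.001, -0.0, -1.0]]
contact_force: [-0.2, 0.9, -0.1]
grip_width: 0.0392
grip_force: 40.8
```

Request:
step_arm([
  [[0.3,-0.78,0],[0,0,0.1]],
  [[0.3,-0.78,0],[0,0,0.1]],
  [[0.3,-0.78,0],[0,0,0.1]],
  [[0.3,-0.78,0],[0,0,0.1]],
  [[0.3,-0.78,0],[0,0,0.1]],
  [[0.3,-0.78,0],[0,0,0.1]],
  [[0.3,-0.78,0],[0,0,0.1]],
  [[0.3,-0.78,0],[0,0,0.1]],
])

```text
t: 8.05
eef_pos: [0.4686, -0.0389, 0.076]
eef_rot: [[0.991, 0.131, -0.001], [0.131, -0.991, -0.0], [-0.001, -0.0, -1.0]]
contact_force: [-0.2, 0.7, -0.5]
grip_width: 0.0393
grip_force: 40.8
```

Request:
step_arm([
  [[0,0,0.4],[0,0,0]],
  [[0,0,0.4],[0,0,0]],
  [[0,0,0.4],[0,0,0]],
  [[0,0,0],[0,0,0]],
  [[0,0,0],[0,0,0]],
])

```text
t: 8.47
eef_pos: [0.4683, -0.04, 0.046]
eef_rot: [[0.991, 0.131, -0.002], [0.131, -0.991, 0.0], [-0.002, -0.0, -1.0]]
contact_force: [-0.5, -0.5, -1.2]
grip_width: 0.0393
grip_force: 40.8
```

```bash
python3 - <<'E'
from h import *
for n in ("top","side"):
    im=get(n); np.savez(n+"2.npz",**im)
    P=pts(im); c=im["color"]; cv2.imwrite(f"pics/{n}2.png",c)
cv2.imwrite("pics/side2c.png",cv2.resize(c[80:330,160:430],None,fx=2,fy=2))
E
python3 plan.py .4685 -.0396 .034 7.7 2
```

```text
N 2 shift [-0.005 -0.014  0.253] turn [ 0.001  0.001 -0.013] t 8.5667 F [ 0.53 -0.13  0.29] pos [ 0.4688 -0.0403  0.0467]
```

View pics/side2c.png

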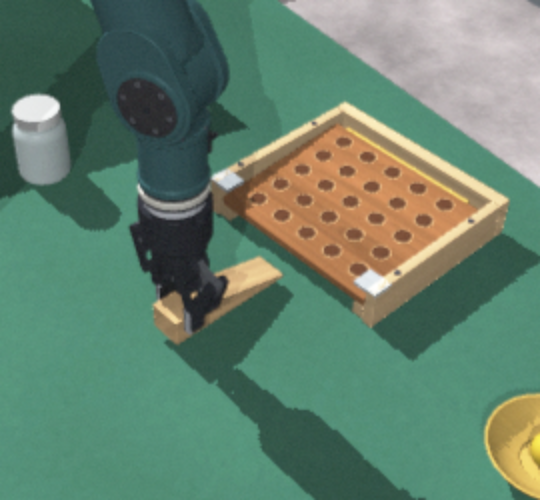

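Request:
step_arm([
  [[0,0,0.25],[0,0,0]],
  [[0,0,0.25],[0,0,0]],
  [[0,0,0],[0,0,0]],
  [[0,0,0],[0,0,0]],
])

```text
t: 8.9
eef_pos: [0.4686, -0.04, 0.0337]
eef_rot: [[0.991, 0.132, -0.001], [0.132, -0.991, 0.0], [-0.001, -0.0, -1.0]]
contact_force: [-0.1, 0.3, -1.0]
grip_width: 0.0393
grip_force: 40.8
```

Request:
step_arm([
  [[0,0,0.06],[0,0,0]],
  [[0,0,0],[0,0,0]],
  [[0,0,0],[0,0,0]],
])

```text
t: 9.15
eef_pos: [0.4689, -0.04, 0.0326]
eef_rot: [[0.991, 0.132, 0.0], [0.132, -0.991, -0.0], [0.0, 0.0, -1.0]]
contact_force: [-0.1, -0.6, -0.4]
grip_width: 0.0395
grip_force: 40.8
```

Request:
step_arm([
  [[0.5,0,0],[0,0,0]],
  [[0.5,0,0],[0,0,0]],
  [[0.5,0,0],[0,0,0]],
  [[0.3,0,0],[0,0,0]],
  [[0.2,0,0],[0,0,0]],
  [[0,0,0],[0,0,0]],
])

```text
t: 9.65
eef_pos: [0.5196, -0.0331, 0.0325]
eef_rot: [[0.991, 0.133, 0.001], [0.133, -0.991, -0.0], [0.001, 0.0, -1.0]]
contact_force: [0.6, 0.0, -0.4]
grip_width: 0.0396
grip_force: 40.9
```

Request:
step_arm([
  [[0.1,0,0],[0,0,0]],
  [[0.1,0,0],[0,0,0]],
  [[0.1,0,0],[0,0,0]],
  [[0.1,0,0],[0,0,0]],
  [[0,0,0],[0,0,0]],
])

```text
t: 10.07
eef_pos: [0.529, -0.032, 0.0326]
eef_rot: [[0.991, 0.132, 0.001], [0.132, -0.991, -0.0], [0.001, 0.0, -1.0]]
contact_force: [-1.3, 0.4, -0.3]
grip_width: 0.0396
grip_force: 40.9
```

Request:
step_arm([
  [[0.1,0,0],[0,0,0]],
  [[0.1,0,0],[0,0,0]],
  [[0.1,0,0],[0,0,0]],
  [[0,0,0],[0,0,0]],
])

```text
t: 10.4
eef_pos: [0.5367, -0.0309, 0.0326]
eef_rot: [[0.991, 0.132, 0.001], [0.132, -0.991, -0.0], [0.001, 0.0, -1.0]]
contact_force: [1.0, -0.1, -0.4]
grip_width: 0.039
grip_force: 40.9
```

Request:
step_arm([
  [[0.1,0,0],[0,0,0]],
  [[0.1,0,0],[0,0,0]],
  [[0.1,0,0],[0,0,0]],
  [[0,0,0],[0,0,0]],
])

```text
t: 10.73
eef_pos: [0.5431, -0.0301, 0.0325]
eef_rot: [[0.991, 0.132, -0.001], [0.132, -0.991, -0.0], [-0.001, -0.0, -1.0]]
contact_force: [-1.4, -0.0, 0.7]
grip_width: 0.0391
grip_force: 40.9
```

Request:
step_arm([
  [[0.1,0,0],[0,0,0]],
  [[0.1,0,0],[0,0,0]],
  [[0.1,0,0],[0,0,0]],
  [[0,0,0],[0,0,0]],
])

```text
t: 11.07
eef_pos: [0.5472, -0.0296, 0.0325]
eef_rot: [[0.991, 0.131, -0.006], [0.131, -0.991, 0.001], [-0.005, -0.001, -1.0]]
contact_force: [-7.8, -1.0, 5.8]
grip_width: 0.0392
grip_force: 41.5
```

Request:
step_arm([
  [[0.1,0,0],[0,0,0]],
  [[0.1,0,0],[0,0,0]],
  [[0.1,0,0],[0,0,0]],
  [[0,0,0],[0,0,0]],
])

```text
t: 11.4
eef_pos: [0.555, -0.0287, 0.0325]
eef_rot: [[0.991, 0.131, -0.005], [0.131, -0.991, 0.0], [-0.005, -0.001, -1.0]]
contact_force: [-6.7, 0.4, 4.8]
grip_width: 0.0392
grip_force: 41.5
```

Request:
step_arm([
  [[0,0,0],[0,0,0]],
  [[0,0,0],[0,0,0]],
  [[0,0,0],[0,0,0]],
  [[0,0,0],[0,0,0]],
  [[0,0,0],[0,0,0]],
  [[0,0,0],[0,0,0]],
], gripper=1)

```text
t: 11.9
eef_pos: [0.5585, -0.028, 0.0326]
eef_rot: [[0.991, 0.132, 0.001], [0.132, -0.991, 0.0], [0.001, 0.0, -1.0]]
contact_force: [-0.3, 0.4, -0.2]
grip_width: 0.0857
grip_force: 0.0
```

Request:
step_arm([
  [[0,0,-0.6],[0,0,0]],
  [[0,0,-0.8],[0,0,0]],
  [[0,0,-0.8],[0,0,0]],
  [[-0.5,0,0],[0,0,0]],
  [[-0.8,0,0],[0,0,0]],
  [[-0.8,0,0],[0,0,0]],
  [[-0.3,0,0],[0,0,0]],
  [[0,0,0],[0,0,0]],
])

```text
t: 12.57
eef_pos: [0.4963, -0.0363, 0.0876]
eef_rot: [[0.992, 0.13, -0.002], [0.13, -0.992, 0.001], [-0.002, -0.001, -1.0]]
contact_force: [0.6, -0.4, -0.4]
grip_width: 0.0853
grip_force: 0.0
```

Request:
step_arm([
  [[0,0,0],[0,0,0]],
  [[0,0,0],[0,0,0]],
  [[0,0,0],[0,0,0]],
  [[0,0,0],[0,0,0]],
  [[0,0,0],[0,0,0]],
  [[0,0,0],[0,0,0]],
  [[0,0,0],[0,0,0]],
  [[0,0,0],[0,0,0]],
], gripper=-1)

```text
t: 13.23
eef_pos: [0.4987, -0.036, 0.0875]
eef_rot: [[0.991, 0.132, -0.0], [0.132, -0.991, -0.0], [-0.0, 0.0, -1.0]]
contact_force: [0.2, 0.8, -0.6]
grip_width: -0.0001
grip_force: 0.0
```

```bash
python3 - <<'E'
from h import *
im=get("wrist"); im=get("wrist"); np.savez("wrist3.npz",**im); cv2.imwrite("pics/wrist3.png",im["color"])
print(sensors.sense()["joint_positions"].round(1))
P=pts(im); print(P[100:400:50,280].round(3))
E
python3 plan.py .49 -.037 .031 7.7 4
```

```text
[-26.4  39.6  35.9 128.3 -52.6  28.  -30.6]
[[ 0.583 -0.025  0.031]
 [ 0.556 -0.029  0.034]
 [ 0.518 -0.034 -0.   ]
 [ 0.509 -0.035  0.073]
 [ 0.5   -0.036  0.103]
 [ 0.508 -0.035  0.141]]
N 4 shift [-0.087 -0.002  0.566] turn [ 0.     0.    -0.005] t 13.3333 F [-0.05  0.1  -0.04] pos [ 0.4986 -0.036   0.0876]
```

View pics/wrist3.png

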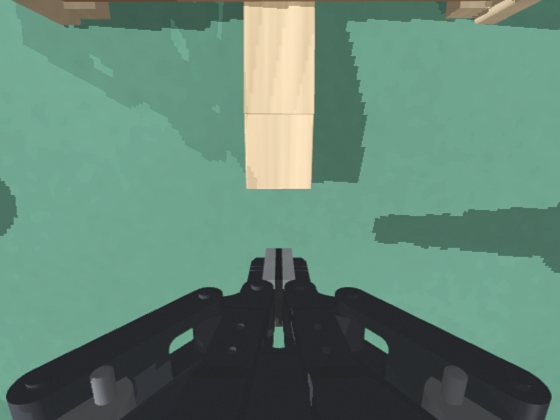

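The wedge lies straight and centred, with its back edge at row 188 (columns 247–312) ahead of the shut fingers, and its thin part is under the board.

Request:
step_arm([
  [[0,0,0.56],[0,0,0]],
  [[0,0,0.56],[0,0,0]],
  [[0,0,0.56],[0,0,0]],
  [[0,0,0.52],[0,0,0]],
  [[0,0,0],[0,0,0]],
  [[0,0,0],[0,0,0]],
])

```text
t: 13.83
eef_pos: [0.4983, -0.0362, 0.0323]
eef_rot: [[0.991, 0.131, -0.001], [0.131, -0.991, 0.0], [-0.001, -0.0, -1.0]]
contact_force: [0.1, 0.4, 0.5]
grip_width: -0.0
grip_force: 0.0
```

```bash
python3 - <<'E'
from h import *
im=dict(np.load("wrist3.npz"))
u=np.array([.991,.133]);n=np.array([-.133,.991]);f=np.array([.6449,-.0157])
for a in ((247,188),(312,188),(279.5,188)):
    q=ray(im,*a,.033)[:2]; print(q.round(4),((q-f)@u).round(4),((q-f)@n).round(4))
q=sensors.sense(); p=q["eef_pos"][:2]; print(((p-f)@u).round(4),((p-f)@n).round(4),q["eef_pos"],q["contact_force"])
E
```

```text
[ 0.5306 -0.0122] -0.1128 0.0187
[ 0.5358 -0.0517] -0.1129 -0.0212
[ 0.5332 -0.032 ] -0.1129 -0.0013
-0.148 -0.0008 [ 0.49827519 -0.0361716   0.03230122] [0.09913198 0.41807862 0.50921647]
```

Request:
step_arm([
  [[0.4,0,0],[0,0,0]],
  [[0.3,0,0],[0,0,0]],
  [[0.15,0,0],[0,0,0]],
  [[0.1,0,0],[0,0,0]],
  [[0.1,0,0],[0,0,0]],
  [[0.1,0,0],[0,0,0]],
])

```text
t: 14.33
eef_pos: [0.5231, -0.0326, 0.0326]
eef_rot: [[0.991, 0.131, -0.006], [0.131, -0.991, 0.001], [-0.006, -0.002, -1.0]]
contact_force: [-8.3, -0.7, 7.0]
grip_width: -0.0004
grip_force: 4.3
```

Request:
step_arm([
  [[0.1,0,0],[0,0,0]],
  [[0.1,0,0],[0,0,0]],
  [[0.1,0,0],[0,0,0]],
  [[0.1,0,0],[0,0,0]],
])

```text
t: 14.67
eef_pos: [0.5319, -0.0313, 0.0325]
eef_rot: [[0.991, 0.131, -0.008], [0.131, -0.991, 0.001], [-0.008, -0.002, -1.0]]
contact_force: [-8.8, -0.9, 7.2]
grip_width: 0.0001
grip_force: 4.4
```

Request:
step_arm([
  [[0.1,0,0],[0,0,0]],
  [[0.1,0,0],[0,0,0]],
  [[0.1,0,0],[0,0,0]],
  [[0.1,0,0],[0,0,0]],
])

```text
t: 15.0
eef_pos: [0.5418, -0.03, 0.0325]
eef_rot: [[0.991, 0.131, -0.008], [0.131, -0.991, 0.001], [-0.008, -0.002, -1.0]]
contact_force: [-8.7, -0.8, 6.8]
grip_width: -0.0004
grip_force: 4.4
```

Request:
step_arm([
  [[0,0,-0.06],[0,0,0]],
  [[0,0,0],[0,0,0]],
])

```text
t: 15.17
eef_pos: [0.5451, -0.0295, 0.0339]
eef_rot: [[0.991, 0.132, -0.003], [0.132, -0.991, 0.0], [-0.003, -0.001, -1.0]]
contact_force: [-3.1, -1.9, -1.7]
grip_width: -0.0002
grip_force: 1.6
```

Request:
step_arm([
  [[0.1,0,0],[0,0,0]],
  [[0,0,0],[0,0,0]],
])

```text
t: 15.33
eef_pos: [0.5494, -0.0289, 0.0338]
eef_rot: [[0.991, 0.132, -0.001], [0.132, -0.991, 0.0], [-0.001, -0.0, -1.0]]
contact_force: [-2.9, -0.2, -2.2]
grip_width: -0.0002
grip_force: 1.5
```

Request:
step_arm([
  [[0.1,0,0.02],[0,0,0]],
  [[0.1,0,0],[0,0,0]],
  [[0,0,0],[0,0,0]],
])

```text
t: 15.58
eef_pos: [0.5554, -0.0284, 0.0335]
eef_rot: [[0.991, 0.132, 0.001], [0.132, -0.991, -0.0], [0.001, 0.0, -1.0]]
contact_force: [-2.2, -0.6, -1.7]
grip_width: -0.0001
grip_force: 1.0
```

Request:
step_arm([
  [[0.1,0,0],[0,0,0]],
  [[0,0,0],[0,0,0]],
])

```text
t: 15.75
eef_pos: [0.5576, -0.0281, 0.0336]
eef_rot: [[0.991, 0.132, 0.001], [0.132, -0.991, -0.0], [0.001, 0.0, -1.0]]
contact_force: [-2.6, -0.1, -1.7]
grip_width: 0.0
grip_force: 1.0
```

Request:
step_arm([
  [[0.05,0,0],[0,0,0]],
  [[0.05,0,0],[0,0,0]],
  [[0,0,0],[0,0,0]],
])

```text
t: 16.0
eef_pos: [0.5596, -0.0279, 0.0336]
eef_rot: [[0.991, 0.132, 0.0], [0.132, -0.991, -0.0], [0.0, 0.0, -1.0]]
contact_force: [-2.9, -0.7, -1.5]
grip_width: 0.0002
grip_force: 1.3
```

Request:
step_arm([
  [[0.05,0,0.01],[0,0,0]],
  [[0.05,0,0],[0,0,0]],
  [[0,0,0],[0,0,0]],
])

```text
t: 16.25
eef_pos: [0.5619, -0.0276, 0.0332]
eef_rot: [[0.991, 0.132, -0.0], [0.132, -0.991, -0.0], [-0.0, 0.0, -1.0]]
contact_force: [-2.5, -0.2, -2.4]
grip_width: 0.0002
grip_force: 1.4
```

Request:
step_arm([
  [[0.05,0,0.01],[0,0,0]],
  [[0.05,0,0],[0,0,0]],
  [[0,0,0],[0,0,0]],
])

```text
t: 16.5
eef_pos: [0.5623, -0.0276, 0.0331]
eef_rot: [[0.991, 0.131, -0.003], [0.131, -0.991, 0.001], [-0.003, -0.001, -1.0]]
contact_force: [-6.3, -0.6, 1.7]
grip_width: -0.0001
grip_force: 3.3
```

Request:
step_arm([
  [[0.05,0,0],[0,0,0]],
  [[0.03,0,0],[0,0,0]],
  [[0,0,0],[0,0,0]],
])

```text
t: 16.75
eef_pos: [0.5623, -0.0275, 0.0331]
eef_rot: [[0.991, 0.131, -0.006], [0.131, -0.991, 0.001], [-0.006, -0.002, -1.0]]
contact_force: [-9.0, -1.0, 5.4]
grip_width: -0.0002
grip_force: 4.8
```

```bash
cat > lvl.py <<'E'
from h import *
# board tilt from side + top depth, frame coords
u=np.array([.991,.133]);n=np.array([-.133,.991]);f=np.array([.6449,-.0157])
for k in ("top","side"):
    im=get(k); P=pts(im); X=(P[...,:2]-f)@u; Y=(P[...,:2]-f)@n
    hsv=cv2.cvtColor(im["color"],cv2.COLOR_BGR2HSV)
    m=(X>20e-3)&(X<.17)&(abs(Y)<.095)&(P[...,2]>.015)&(P[...,2]<.06)&(hsv[...,0]<22)&(hsv[...,1]>90)
    A=np.c_[X[m],Y[m],np.ones(m.sum())]; z=P[...,2][m]; c=np.linalg.lstsq(A,z,rcond=None)[0]
    r=abs(A@c-z); g=r<.004; c=np.linalg.lstsq(A[g],z[g],rcond=None)[0]
    print(k,m.sum(),"slope",c.round(4),"z front",(c[2]+c[0]*-.011).round(4))
E
python3 lvl.py; python3 plan.py .57 -.0265 .033 7.7 1
```

```text
top 4362 slope [0.0014 0.0006 0.0453] z front 0.0453
side 2976 slope [ 0.0002 -0.001   0.0444] z front 0.0444
N 1 shift [ 0.309 -0.001  0.002] turn [-0.02   0.058 -0.029] t 16.85 F [-9.8  -0.86  5.22] pos [ 0.5623 -0.0275  0.0331]
```

Request:
step_arm([
  [[0,0,-0.04],[0,0,0]],
  [[0.05,0,-0.01],[0,0,0]],
  [[0,0,0],[0,0,0]],
])

```text
t: 17.1
eef_pos: [0.5627, -0.0273, 0.0334]
eef_rot: [[0.991, 0.131, -0.008], [0.131, -0.991, 0.001], [-0.008, -0.002, -1.0]]
contact_force: [-8.9, -3.0, -1.3]
grip_width: -0.0003
grip_force: 4.6
```

Request:
step_arm([
  [[0.05,0,-0.03],[0,0,0]],
  [[0,0,0],[0,0,0]],
  [[0,0,0],[0,0,0]],
])

```text
t: 17.35
eef_pos: [0.5627, -0.0272, 0.0335]
eef_rot: [[0.991, 0.131, -0.011], [0.131, -0.991, 0.001], [-0.01, -0.002, -1.0]]
contact_force: [-10.0, -2.8, -4.8]
grip_width: 0.0002
grip_force: 5.0
```

Request:
step_arm([
  [[0.08,0,0],[0,0,0]],
  [[0.04,0,0],[0,0,0]],
  [[0,0,0],[0,0,0]],
])

```text
t: 17.6
eef_pos: [0.5629, -0.0271, 0.0334]
eef_rot: [[0.991, 0.131, -0.015], [0.131, -0.991, 0.002], [-0.015, -0.004, -1.0]]
contact_force: [-14.6, -3.2, 0.8]
grip_width: 0.0
grip_force: 7.2
```

Request:
step_arm([
  [[0.04,0,0],[0,0,0]],
  [[0,0,0],[0,0,0]],
])

```text
t: 17.77
eef_pos: [0.5629, -0.0271, 0.0334]
eef_rot: [[0.991, 0.13, -0.017], [0.13, -0.991, 0.002], [-0.016, -0.004, -1.0]]
contact_force: [-15.7, -2.8, 1.1]
grip_width: 0.0004
grip_force: 8.0
```

Request:
step_arm([
  [[0.03,0,-0.005],[0,0,0]],
  [[0,0,0],[0,0,0]],
  [[0,0,0],[0,0,0]],
])

```text
t: 18.02
eef_pos: [0.563, -0.0271, 0.0334]
eef_rot: [[0.991, 0.13, -0.018], [0.13, -0.991, 0.002], [-0.017, -0.004, -1.0]]
contact_force: [-16.9, -3.1, 0.6]
grip_width: 0.0002
grip_force: 8.5
```

Request:
step_arm([
  [[-0.15,0,0],[0,0,0]],
  [[-0.3,0,0],[0,0,0]],
  [[-0.5,0,0],[0,0,0]],
  [[-0.6,0,-0.5],[0,0,0]],
  [[-0.4,0,-1],[0,0,0]],
  [[0,0,-1],[0,0,0]],
  [[0,0,-1],[0,0,0]],
  [[0,0,0],[0,0,0]],
])

```text
t: 18.68
eef_pos: [0.5303, -0.0336, 0.1274]
eef_rot: [[0.991, 0.131, 0.013], [0.131, -0.991, -0.001], [0.012, 0.003, -1.0]]
contact_force: [-0.0, -0.1, -0.2]
grip_width: -0.0003
grip_force: 0.0
```

```bash
python3 lvl.py; python3 - <<'E'
from h import *
im=get("wrist"); cv2.imwrite("pics/wrist4.png",im["color"]); print(sensors.sense()["contact_force"])
P=pts(im); hsv=cv2.cvtColor(im["color"],cv2.COLOR_BGR2HSV)
u=np.array([.991,.133]);n=np.array([-.133,.991]);f=np.array([.6449,-.0157])
X=(P[...,:2]-f)@u; Y=(P[...,:2]-f)@n
m=(hsv[...,0]<30)&(hsv[...,1]>40)&(X>-.12)&(X<-.02)&(abs(Y)<.05)&(abs(P[...,2]-.031)<.006); print(m.sum(),X[m].min(),np.percentile(X[m],1),np.percentile(Y[m],[1,99]),np.median(P[...,2][m&(X<-.05)]))
E
```

```text
top 4347 slope [0.0022 0.0011 0.0452] z front 0.0452
side 3090 slope [ 0.0004 -0.0008  0.0444] z front 0.0444
[ 0.30250803 -0.24372249 -1.26556976]
4392 -0.07275432455302545 -0.07248912485166614 [-0.02001458  0.01896962] 0.03297518736650301
```

View pics/wrist4.png

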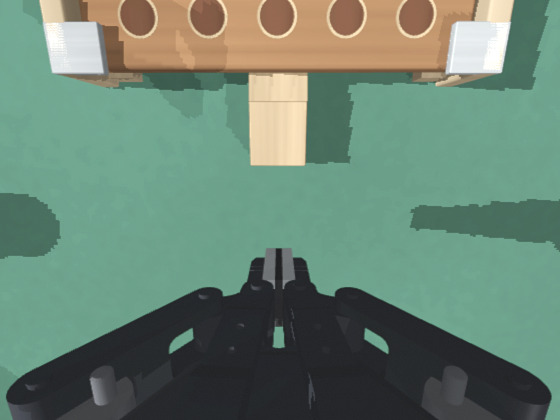

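The board is level under its lips. The wedge sits square and centred, with its back edge at row 165 (columns 250–305), and the fingers are clear of it.

```bash
python3 -c "
from rig import close_job
print(close_job())"
```

```text
the job is handed in; nothing more can be done
None
```

The job is handed in: the wedge is jammed under the foot at about 17 N of level push, the board measures level against its stops, and the arm finished clear of everything without going near the mug, jar, dish or ball.

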